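# Find the spindle flat, hold the pulley's set-screw on it

## Task

Fit the belt pulley, hub up, onto the spindle that is clamped upright in the vice, with its set-screw over the milled flat on the spindle and that flat turned to face the vice's screw handle; your fingers can feel the flat as you turn the spindle. Slide the pulley down fully home on the spindle's shoulder without forcing it. Finish while still gripping it and pressing it firmly down there, screw facing the vice handle, so that I can tighten the screw: do not let go, and leave the other things on the bench where they are.

Things in the scene. Friction and masses are not known exactly. Their poses are not given: they have to be found in the camera images.
- vice: Blue bench vice fixed to the bench, holding a spindle cartridge upright. Origin on the bench under the spindle axis; z up; x points level from the spindle to the vice's screw handle (the worker's side). Jaw tops 106 mm high, jaws 80 mm wide along y. The cartridge's housing, 50 mm in diameter, ends 125 mm up; above it the steel spindle has a shoulder 28 mm in diameter up to 135 mm.
- seat (a point): Centre of the top of the spindle's shoulder, on the spindle axis, 135 mm above the bench, where the pulley's underside comes to rest. Axes as vice. The spindle turns endlessly both ways about z with about 0.08 N m of drag and stays where it is left; its angle is not reported.
- shaft_end (a point): Centre of the spindle's top, 185 mm above the bench. Shaft 20 mm in diameter, 50 mm long above the shoulder, 1 mm chamfer. Its upper 28 mm have one milled flat, 15 mm wide and 6.5 mm from the axis: a D, 16.5 mm across the flat instead of 20. At the start the flat faces 0.5 to 2.5 rad anticlockwise (seen from above) of the vice's x. Site axes as vice; they do not turn with the spindle.
- handle (a point): Middle of the vice's screw handle bar, 159 mm from the spindle axis along the vice's x, 50 mm above the bench.
- pulley: Loose aluminium V-belt pulley, about 0.24 kg, standing hub up on the bench. Origin at the centre of its underside, z up along the bore, x towards its set-screw. Rim 60 mm in diameter, 20 mm high; above it the hub, 34 mm in diameter, from 20 to 40 mm, the part to grip. Through bore 21.8 mm in diameter. A red paint mark on the hub's top lies over the screw.
- screw (a point): Outer end of the set-screw in the hub's side, 17 mm out along the pulley's x, 30 mm above its underside. Its 6 mm tip stands 4 mm into the bore (7.1 mm from the axis): off the flat it stops on the shaft end with the pulley 20 mm above the shoulder; over the flat it slides down, with 10 to 20 degrees of play either way, beyond which the pulley turns the spindle.
- tub: Bystander: cream tub with a black lid, 97 mm across, 107 mm high, 0.45 kg. Origin at the centre of its underside. Leave it.
- screwdriver: Bystander: red-handled screwdriver, 190 mm long, lying on the bench, along its own x. Leave it.
- hexkey: Bystander: T-handled hex key with an orange handle, about 145 mm long and 86 mm wide over the handle, lying along its own x. Leave it.
- bearing: Bystander: ball bearing ring, 47 mm across, 14 mm high. Origin at the centre of its underside. Leave it.
Not all that is in view belongs to the job. Of the things that look like the pulley, take the one that is nearest to the robot's base at the start.

How it is judged:
By the outcome, as a careful person would: the job done as asked, in the order asked, and still so for the second after the job is handed in, while the arm keeps its last pose, push and grip.
It also fails if it takes over 72 s, if anything falls off the work surface, if the arm or the gripper's body presses on something with over 40 N, if the wrist force passes 120 N, or if a joint passes its speed limit or range.

## Robot

A 6-joint arm with a two-finger parallel gripper is mounted at the origin on the work surface. World frame = base frame: x ahead of the robot, y to its left, z up, the work surface at z = 0. Lengths are in m, angles in degrees, forces in N, time in s.
With the tool pointing down it reaches from about 0.4 to 0.825 m from the base axis. Payload 7 kg.
Tool frame: the origin (TCP) lies midway between the tips of the shut fingers; the grasp point (between the pads) lies 19 mm behind it (hold_point_z is the distance from the TCP to the grasp point, in m); z points along the fingers, y is the line along which they close (so a half turn about z gives the same grasp; the last joint's range is limited). The gripper opens to 88 mm and grips with 3 to 60 N. Pads are 19 mm wide; open, the fingers measure 130 mm over their backs; the gripper's body (78 mm by 193 mm) begins 47 mm behind the grasp point.
Start: joints at [-47.55, 20.546, 0.682, 0, -70.136, -16.507], TCP at [0.295, -0.607, 0.227] pointing down, gripper open.
Joint ranges: [-176.03, 176.03], [-82.01, 121.73], [-58.28, 71.71], [-173.87, 95.51], [-174.79, -0.11], [-173.66, 173.66]. Speed limits (degrees/s): [136.94, 136.94, 172.46, 180, 180, 180].

## Interface

Orientations are given as [roll, pitch, yaw] about the fixed x, y, z axes, in that order (R = Rz(yaw) Ry(pitch) Rx(roll)).
In Python, from plant import get_state, capture, close_job, hold_point_z gives the robot as it stands.
- The arm moves only by the shell command python3 -m inch 'ROWS' [FORCE]. ROWS is text: rows parted by semicolons, each of 5 numbers parted by spaces: the shift along the tool's x, y, z normalised to -1 to 1, where 1 is 0.15 m, then the turn about the tool's z normalised to -1 to 1, where 1 is 360 degrees, then the opening, from 0 (shut) to 1 (fully open). In form: tx ty tz spin grip; .... A call has exactly 8 rows; each row shifts and turns the commanded pose from where the row before left it, along the tool's axes as they then stand; what a row does not reach is not made up. A row lasts 1/8 s, in which the tool goes at most 62.5 mm and 10.7 degrees, less where a joint would pass 70% of its speed; a pose out of reach is approached as far as the arm can. A call with a number of a shift or a turn outside -1 to 1 is refused whole. A call with a gripper value outside its range is refused whole. The fingers move at their own pace and stop on an object; FORCE is the grip in N (left out, the last holds). Time passes only in rows, so rows that do not move let the fingers close, or fill a call up. It gives the time, the measured TCP pose, the force, the opening and the grip force at its end, in the units of the state.
- get_state(): the state, without advancing time (a new reading comes with each control period).
- capture(name): name is "scene" or "top" or "wrist"; returns a dict with "color" (400x640x3 uint8, blue, green, red), "mtx" (3x3 intrinsics, pixels), "R" (3x3) and "t" (3): a world point X has camera coordinates R X + t. Camera axes: x right, y down, z forward; pixel columns grow to the right and rows downward; lengths in m; the calibration is good to about 2 mm. A picture is of the moment at which its call begins. There is no depth.
- close_job(): hands the job in; it is judged then, once.
The state is a dict: "time_s": time; "joints": joint angles; "qd": joint speeds; "joint_torque": joint torques, N m; "tcp_pos": TCP position; "eef_rot": TCP orientation; "contact_force": force on the tool from outside, world axes, zero at the start; "moment": the same for the moment, N m; "gripper_width": finger opening in m; "gripper_force": force on a finger pad.
Only numpy, scipy, OpenCV 4.12 (cv2) and the standard library are available. Lean on these libraries where they do the work, as an engineer would, in place of code of your own. Each camera call takes 0.05 s, during which the arm holds its last target. There are 200 camera calls.

## Working session

There is one attempt and no reset: what is moved stays moved. The work goes in short steps, Python scripts to look and compute and a shell command to move; the robot and the scene stay as the last step left them, time stands still between calls to the robot, and variables do not carry over. Pictures are saved under pics/ and viewed, at most 10 in all, crops included, and the job is handed in when it is done.

```bash
ls; mkdir -p pics
python3 - <<'E'
from plant import *
import cv2,numpy as np
s=get_state();print({k:s[k] for k in('time_s','tcp_pos','eef_rot','gripper_width','contact_force')},hold_point_z)
for n in('top','scene'):
    c=capture(n);cv2.imwrite(f'pics/{n}0.png',c['color']);np.savez(f'pics/{n}0.npz',**c)
    print(n,c['mtx'].tolist(),c['R'].round(3).tolist(),c['t'])
E
```

```text
pics
{'time_s': 0.0, 'tcp_pos': array([ 0.2950744 , -0.60653849,  0.2256626 ]), 'eef_rot': array([ 1.79907090e+02, -6.83004860e-03, -1.54062088e+02]), 'gripper_width': 0.08773919825308343, 'contact_force': array([-1.64768546,  0.254057  ,  1.08452329])} 0.0188
top [[468.6310053687924, 0.0, 320.74476294255544], [0.0, 468.6310053687924, 196.22000390301818], [0.0, 0.0, 1.0]] [[-0.018, -1.0, 0.004], [-0.994, 0.017, -0.106], [0.106, -0.006, -0.994]] [-0.112007    0.58775312  1.33947268]
scene [[385.3020862116242, 0.0, 317.02211777776847], [0.0, 385.3020862116242, 197.32898464216996], [0.0, 0.0, 1.0]] [[-0.538, 0.843, 0.004], [0.705, 0.453, -0.546], [-0.462, -0.291, -0.838]] [ 0.39266606 -0.27747091  1.63529285]
```

View pics/top0.png

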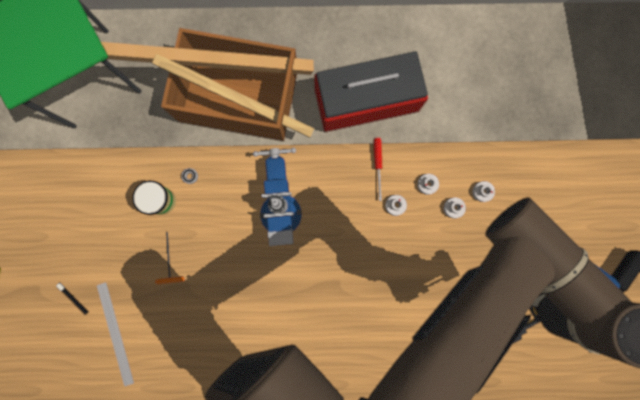

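View pics/scene0.png

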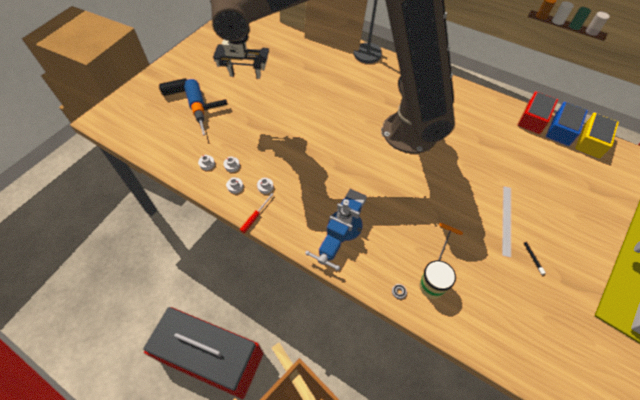

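The top view shows four pulley-like parts at about (395,205), (428,183), (454,207) and (483,191). The vice's spindle is near (278,205) and its handle near (274,152), at the far edge. Next I'll compute each part's distance from the base and view a crop.

```bash
cat > h.py <<'E'
import numpy as np,cv2
def ray(c,uv,z):
    d=c['R'].T@np.linalg.inv(c['mtx'])@np.array([uv[0],uv[1],1.]);o=-c['R'].T@c['t']
    return o+d*(z-o[2])/d[2]
def proj(c,X):
    p=c['mtx']@(c['R']@np.asarray(X,float)+c['t']);return p[:2]/p[2]
E
python3 - <<'E'
from h import *
t=dict(np.load('pics/top0.npz'));s=dict(np.load('pics/scene0.npz'))
for uv in[(395,205),(428,183),(454,207),(483,191)]:
    X=ray(t,uv,.03);print(uv,X.round(3),'r',np.hypot(*X[:2]).round(3),'scene',proj(s,X).round())
print('spindle',ray(t,(278,204),.185),'handle',ray(t,(274,152),.05))
a=cv2.resize(t['color'][160:230,370:510],None,fx=5,fy=5,interpolation=2)
b=cv2.resize(s['color'][140:210,180:300],None,fx=5,fy=5,interpolation=2)[:, :]
d=cv2.resize(t['color'][140:250,240:320],None,fx=2.7,fy=2.7,interpolation=2)
e=cv2.resize(s['color'][180:280,300:380],None,fx=2.5,fy=2.5,interpolation=2)
W=np.zeros((600,800,3),np.uint8)
a=cv2.resize(a,(560,280));W[:280,:560]=a
b=cv2.resize(b,(540,315));W[285:600,:540]=b
W[:297,570:570+216]=d; W[300:550,570:770]=e
cv2.imwrite('pics/crop1.png',W)
E
```

```text
(395, 205) [ 0.556 -0.339  0.03 ] r 0.651 scene [266. 183.]
(428, 183) [ 0.62  -0.438  0.03 ] r 0.759 scene [235. 183.]
(454, 207) [ 0.548 -0.511  0.03 ] r 0.749 scene [232. 162.]
(483, 191) [ 0.593 -0.599  0.03 ] r 0.843 scene [207. 160.]
spindle [ 0.55099251 -0.01017095  0.185     ] handle [0.71564315 0.01185717 0.05      ]
```

View pics/crop1.png

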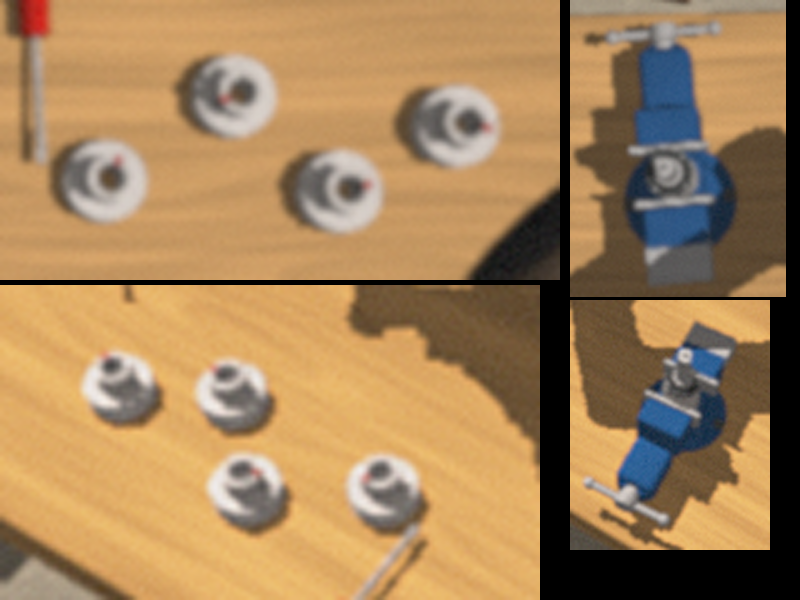

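Candidates, by top-view pixel and distance from the base:

| Pixel | Distance (m) |
|---|---|
| (395,205) | 0.65 |
| (454,207) | 0.75 |
| (428,183) | 0.76 |
| (483,191) | 0.84 |

The crop shows four equal hub-up pulleys. (395,205) is the nearest to the base, so it's the one meant. Its red mark is at about (399.5,200).

The spindle needs turning first, so I'll work out the wrist camera's geometry.

```bash
cat >> h.py <<'E'
from scipy.spatial.transform import Rotation as Ro
def wrist_in_tool(c,s):
    T=Ro.from_euler('xyz',s['eef_rot'],degrees=True).as_matrix()
    return T.T@(-c['R'].T@c['t']-s['tcp_pos']), T.T@c['R'].T
def shift(s,target):
    "tool-axis shift in row units (total) from state to world TCP target"
    T=Ro.from_euler('xyz',s['eef_rot'],degrees=True).as_matrix()
    return T.T@(np.asarray(target)-s['tcp_pos'])/.15
E
python3 - <<'E'
from h import *;from plant import *
s=get_state();c=capture('wrist');o,A=wrist_in_tool(c,s);print(o.round(4),A.round(3).tolist(),c['mtx'][0])
print(shift(s,[.50,-.01,.31]),np.round(proj(c,s['tcp_pos'])))
E
```

```text
[ 0.0772  0.0002 -0.1589] [[-0.001, -0.958, -0.286], [1.0, -0.001, 0.001], [-0.001, -0.286, 0.958]] [325.05358117   0.         320.74249316]
[-2.96800975  2.98003873 -0.557925  ] [320. 253.]
```

```bash
python3 -m inch '-.15 .15 -.12 0 1;-.2 .2 -.12 0 1;-.2 .2 -.12 0 1;-.2 .2 -.1 0 1;-.2 .2 -.1 0 1;-.2 .2 0 0 1;-.2 .2 0 0 1;-.2 .2 0 0 1'; python3 -m inch '-.2 .2 0 0 1;-.2 .2 0 0 1;-.2 .2 0 0 1;-.2 .2 0 0 1;-.2 .2 0 0 1;-.2 .2 0 0 1;-.15 .15 0 0 1;-.07 .08 0 0 1'
python3 - <<'E'
from h import *;from plant import *
s=get_state();c=capture('wrist');np.savez('pics/w1.npz',**c);print(s['tcp_pos'],s['eef_rot'],s['joints'].round(1),proj(c,[.551,-.01,.185]),proj(c,[.551,-.01,.135]))
cv2.imwrite('pics/w1.png',c['color'])
E
```

```text
time_s: 1.15
tcp_pos: [0.4027, -0.2948, 0.3105]
eef_rot: [180.0, 0.0, -154.1]
contact_force: [0.4, 0.1, -0.3]
gripper_width: 0.0878
gripper_force: 0.0
time_s: 2.15
tcp_pos: [0.5005, -0.0087, 0.3102]
eef_rot: [180.0, -0.0, -154.0]
contact_force: [1.6, 0.5, -0.8]
gripper_width: 0.0875
gripper_force: 0.0
[ 0.50048542 -0.0087387   0.31021241] [ 1.79988717e+02 -3.73155553e-02 -1.53976399e+02] [ 21.5   1.2 -12.8  -0.  -76.1 -85.5] [295.76586721 237.49779701] [299.09023282 219.3244065 ]
```

View pics/w1.png

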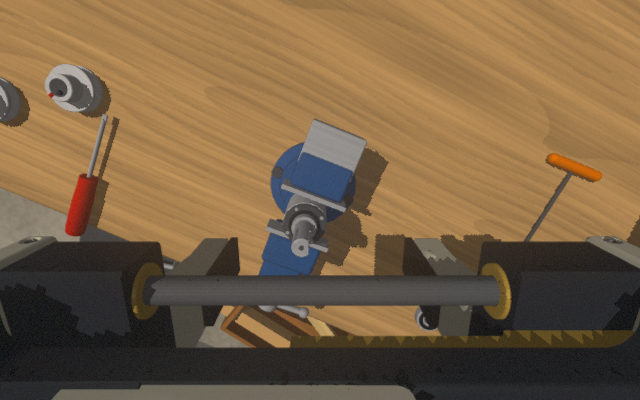

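The wrist view shows the shaft top at about (301,246), the handle near (290,308) and the target pulley at (72,90). I'll enlarge the shaft and measure the vice's direction.

Run:
```python
from h import *
c=dict(np.load('pics/w1.npz'));t=dict(np.load('pics/top0.npz'));s=dict(np.load('pics/scene0.npz'))
W=np.zeros((600,800,3),np.uint8)
f=lambda c,x,y,w,h,k:cv2.resize(c['color'][y:y+h,x:x+w],None,fx=k,fy=k,interpolation=2)
W[:400,:400]=f(c,276,210,50,50,8)
W[:400,410:710]=f(t,245,142,60,80,5)
W[410:600,:400]=f(s,300,242,50,38,5).__getitem__((slice(0,190),slice(0,400))) if 0 else cv2.resize(s['color'][242:280,300:350],(250,190),interpolation=2).repeat(1,0) if 0 else np.pad(cv2.resize(s['color'][242:280,300:350],(250,190),interpolation=2),((0,0),(0,150),(0,0)))
W[410:600,410:610]=cv2.resize(s['color'][185:223,325:365],(200,190),interpolation=2)
cv2.imwrite('pics/crop2.png',W)
```

```text
(no output)
```

View pics/crop2.png

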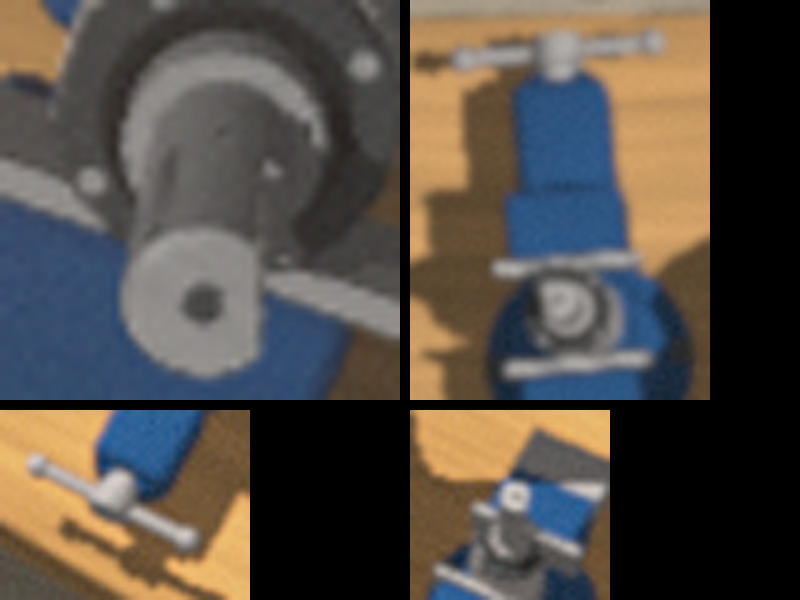

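Run:
```python
from h import *
c=dict(np.load('pics/w1.npz'));t=dict(np.load('pics/top0.npz'))
P=lambda x,y:(276+x/8-.44,210+y/8-.44)
o=ray(c,P(203,303),.185);a=ray(c,P(264,245),.185);b=ray(c,P(260,355),.185)
print('axis',o,'flat mid dist',((a+b)/2-o)*1e3);d=b-a
ang=lambda v:np.degrees(np.arctan2(v[1],v[0]))
n=(a+b)/2-o
print('normal by mid',ang(n),'by edge',ang(d),'+-90')
T=lambda x,y:(245+(x-410)/5-.4,142+y/5-.4)
print('axis top',ray(t,T(567,305),.185))
l,r=ray(t,T(465,57),.05),ray(t,T(655,42),.05);print('bar mid',(l+r)/2,'bar perp',ang(l-r)-90)
l,r=ray(t,T(495,268),.106),ray(t,T(638,258),.106);print('jaw perp',ang(l-r)-90)
l,r=ray(t,T(503,370),.106),ray(t,T(652,358),.106);print('jaw perp',ang(l-r)-90)
print('axis->bar',ang((ray(t,T(465,57),.05)+ray(t,T(655,42),.05))/2-o))
```

```text
axis [ 0.558155   -0.00128192  0.185     ] flat mid dist [-3.38639948  6.17879934  0.        ]
normal by mid 118.72571814140984 by edge 23.426991394514936 +-90
axis top [ 0.55472336 -0.00501985  0.185     ]
bar mid [0.71709609 0.01007064 0.05      ] bar perp 3.635153254419052
jaw perp 3.0503915427371737
jaw perp 3.6276750013646364
axis->bar 4.085485261778651
```

The flat's normal is at about 115° in the world frame and vice x is at about 3.7°. I'll turn the tool to yaw 25 so the pads meet the flat, then wind the spindle clockwise.

```bash
python3 -m inch '0 0 0 -.029 1;0 0 0 -.029 1;0 0 0 -.029 1;0 0 0 -.029 1;0 0 0 -.029 1;0 0 0 -.029 1;0 0 0 -.029 1;0 0 0 -.029 1' >/dev/null; python3 -m inch '0 0 0 -.029 1;0 0 0 -.029 1;0 0 0 -.029 1;0 0 0 -.029 1;0 0 0 -.029 1;0 0 0 -.029 1;0 0 0 -.029 1;0 0 0 -.029 1' >/dev/null; python3 -m inch '0 0 0 -.029 1;0 0 0 -.004 1;0 0 0 0 1;0 0 0 0 1;0 0 0 0 1;0 0 0 0 1;0 0 0 0 1;0 0 0 0 1'
python3 - <<'E'
from h import *;from plant import *
s=get_state();print(s['joints'].round(1),s['eef_rot'],shift(s,[.558,-.0015,.162]))
E
```

```text
time_s: 5.2
tcp_pos: [0.5003, -0.0101, 0.3105]
eef_rot: [-180.0, 0.0, 24.9]
contact_force: [-1.1, 0.2, -0.1]
gripper_width: 0.0878
gripper_force: 0.0
[ 21.4   1.2 -12.8   0.  -76.1  93.5] [-1.79999991e+02  2.91253960e-03  2.48596924e+01] [0.37301933 0.10962101 0.99024344]
```

```bash
python3 -m inch '.19 .055 0 0 1;.183 .055 0 0 1;0 0 .2 0 1;0 0 .25 0 1;0 0 .25 0 1;0 0 .2 0 1;0 0 .09 0 1;0 0 0 0 1'; python3 -m inch '0 0 0 0 .3;0 0 0 0 .3;0 0 0 0 .3;0 0 0 0 .3;0 0 0 0 0;0 0 0 0 0;0 0 0 0 0;0 0 0 0 0' 4
python3 - <<'E'
from plant import *
s=get_state();print(s['contact_force'],s['moment'],s['gripper_width'])
E
```

```text
time_s: 6.2
tcp_pos: [0.5579, -0.0017, 0.1617]
eef_rot: [180.0, 0.1, 24.9]
contact_force: [0.2, 0.4, 0.4]
gripper_width: 0.0878
gripper_force: 0.0
time_s: 7.2
tcp_pos: [0.5584, -0.0023, 0.1621]
eef_rot: [179.9, 0.0, 24.9]
contact_force: [4.3, -6.3, -2.8]
gripper_width: 0.0177
gripper_force: 4.0
[ 4.3362845  -6.28191056 -2.76578968] [-2.65837402 -1.33109084  0.07379274] 0.017729040474071502
```

```bash
python3 -m inch '0 .006 0 0 0;0 .006 0 0 0;0 0 0 0 0;0 0 0 0 0;0 0 0 0 0;0 0 0 0 0;0 0 0 0 0;0 0 0 0 0' 30
python3 - <<'E'
from plant import *
s=get_state();print(s['contact_force'],s['moment'],s['gripper_width'])
E
```

```text
time_s: 8.2
tcp_pos: [0.5587, -0.0031, 0.1621]
eef_rot: [-180.0, 0.0, 24.9]
contact_force: [-1.2, 0.6, 1.3]
gripper_width: 0.0157
gripper_force: 30.0
[-1.23318655  0.57687591  1.25269176] [0.08033731 0.55618403 0.0741678 ] 0.015709878302296684
```

```bash
python3 -m inch '-.002 0 0 .028 0;-.002 0 0 .028 0;-.002 0 0 .028 0;-.002 0 0 .028 0;-.002 0 0 .028 0;-.002 0 0 .028 0;-.002 0 0 .028 0;-.002 0 0 .028 0'; python3 -m inch '-.002 0 0 .028 0;-.002 0 0 .028 0;-.002 0 0 .028 0;0 0 0 .001 0;0 0 0 0 0;0 0 0 0 0;0 0 0 0 0;0 0 0 0 0'
python3 - <<'E'
from plant import *
s=get_state();print(s['contact_force'],s['moment'],s['gripper_width'])
E
```

```text
time_s: 9.2
tcp_pos: [0.5567, -0.0027, 0.1621]
eef_rot: [-180.0, -0.0, -56.1]
contact_force: [0.5, -0.4, 0.2]
gripper_width: 0.0162
gripper_force: 30.0
time_s: 10.2
tcp_pos: [0.5564, -0.002, 0.1621]
eef_rot: [-180.0, 0.0, -86.3]
contact_force: [1.1, 0.3, 2.0]
gripper_width: 0.0157
gripper_force: 30.0
[1.05095415 0.31407699 2.03601247] [-0.14330379 -0.14301101 -0.05368493] 0.015711546012256338
```

The flat is now turned to the handle, with the axis at about (0.5582, -0.0015). Next I'll open, rise, check with the wrist camera and move to the pulley.

```bash
python3 -m inch '0 0 0 0 .6;0 0 0 0 1;0 0 0 0 1;0 0 -.15 0 1;0 0 -.25 0 1;0 0 -.25 0 1;0 0 -.2 0 1;0 0 -.1 0 1'
python3 - <<'E'
from h import *;from plant import *
c=capture('wrist');np.savez('pics/w2.npz',**c);print(proj(c,[.558,-.0015,.185]),proj(c,[.717,.01,.05]))
E
python3 -m inch '.2 0 0 0 1;.3 0 0 0 1;.3 0 0 0 1;.3 0 0 0 1;.3 0 0 0 1;.3 0 0 0 1;.3 0 0 0 1;.2 0 0 0 1'; python3 -m inch '0 0 0 -.029 1;0 0 0 -.029 1;0 0 0 -.029 1;0 0 0 -.029 1;0 0 0 -.029 1;0 0 0 -.029 1;0 0 0 -.007 1;0 0 0 0 1';python3 - <<'E'
from h import *;from plant import *
s=get_state();print(s['joints'].round(1))
c=capture('wrist');np.savez('pics/w3.npz',**c);p=proj(c,[.556,-.339,.04]);print(p)
d=dict(np.load('pics/w2.npz'));q=proj(d,[.558,-.0015,.185])
f=lambda c,p,w,k:cv2.resize(c['color'][max(0,int(p[1])-w):int(p[1])+w,int(p[0])-w:int(p[0])+w],(2*w*k,2*w*k),interpolation=2)
print([max(0,int(v[1])-40) for v in(p,q)],[int(v[0])-40 for v in(p,q)])
cv2.imwrite('pics/crop3.png',np.hstack([f(c,p,40,5),f(d,q,40,5)]))
E
```

```text
time_s: 11.2
tcp_pos: [0.5567, -0.0019, 0.3062]
eef_rot: [-179.9, 0.0, -86.4]
contact_force: [0.3, -0.1, -0.6]
gripper_width: 0.0863
gripper_force: 0.0
[319.69121498 192.77213003] [197.12786579 166.07402015]
time_s: 12.25
tcp_pos: [0.5766, -0.333, 0.3024]
eef_rot: [179.9, 0.1, -86.4]
contact_force: [0.9, 0.6, 0.9]
gripper_width: 0.0875
gripper_force: 0.0
time_s: 13.25
tcp_pos: [0.5768, -0.3311, 0.303]
eef_rot: [-180.0, 0.1, -21.2]
contact_force: [1.1, -0.1, 0.4]
gripper_width: 0.0876
gripper_force: 0.0
[-13.1  17.7   6.4  -0.  -78.8  81.9]
[332.53461182 176.10197597]
[136, 152] [292, 279]
```

View pics/crop3.png

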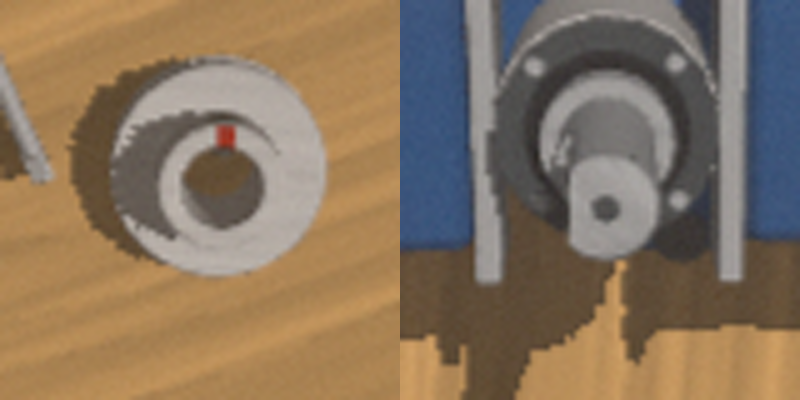

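In the right half, the flat (left edge of the shaft top) faces the handle side. In the left half, the bore centre is at crop (223,188) and the red mark at crop (226,136).

Run:
```python
from h import *;from plant import *
c=dict(np.load('pics/w3.npz'));d=dict(np.load('pics/w2.npz'));s=get_state()
o=ray(c,(336.2,173.2),.04);m=ray(c,(336.8,162.8),.04);v=m-o
print(o,v*1e3,np.degrees(np.arctan2(v[1],v[0])),shift(s,[*o[:2],.0225]))
# flat edge check & jaw direction in w2
Q=lambda x,y:(279+(x-400)/5-.4,152+y/5-.4)
e=ray(d,Q(569,248),.185)-ray(d,Q(570,175),.185);print('flat',np.degrees(np.arctan2(e[1],e[0])))
for a,b in[((470,0),(490,280)),((740,0),(732,280))]:
    e=ray(d,Q(*b),.106)-ray(d,Q(*a),.106);print('jaw',np.degrees(np.arctan2(e[1],e[0])))
print('shaft',ray(d,Q(606,208),.185))
```

```text
[ 0.55790791 -0.34490228  0.04      ] [12.71922386 -5.60078131  0.        ] -23.765806789353462 [-0.08088778  0.13131486  1.87202505]
flat 92.39506563023254
jaw 96.23763992008907
jaw 93.23741949575422
shaft [ 0.55787859 -0.00111001  0.185     ]
```

```bash
python3 -m inch '-.04 .065 0 0 .65;-.041 .066 0 .007 .65;0 0 .25 0 .65;0 0 .35 0 .65;0 0 .35 0 .65;0 0 .35 0 .65;0 0 .3 0 .65;0 0 .15 0 .65';python3 - <<'E'
from h import *;from plant import *
s=get_state();print(shift(s,[.5579,-.3449,.0225]))
E
```

```text
time_s: 14.3
tcp_pos: [0.5565, -0.3453, 0.0393]
eef_rot: [180.0, 0.2, -23.9]
contact_force: [0.8, -0.8, 0.2]
gripper_width: 0.0569
gripper_force: 0.0
[ 0.00772906 -0.00641113  0.11226155]
```

```bash
python3 -m inch '0 0 .05 0 .65;0 0 .04 0 .65;0 0 0 0 .65;0 0 0 0 .65;0 0 0 0 .3;0 0 0 0 .3;0 0 0 0 .3;0 0 0 0 .3' 8;python3 - <<'E'
from h import *;from plant import *
s=get_state();print(shift(s,[.5579,-.3449,.0225]),s['gripper_width'])
E
```

```text
time_s: 15.3
tcp_pos: [0.5587, -0.3453, 0.0287]
eef_rot: [180.0, -0.0, -23.7]
contact_force: [0.3, -0.3, 1.4]
gripper_width: 0.0326
gripper_force: 8.0
[-6.14378466e-03  8.06428277e-05  4.14752284e-02] 0.032612740190870834
```

```bash
python3 -m inch '0 0 0 0 .5;-.005 0 0 0 .5;0 0 .02 0 .5;0 0 .014 0 .5;0 0 0 0 .5;0 0 0 0 .3;0 0 0 0 .3;0 0 0 0 .3' 45; python3 -m inch '0 0 -.1 0 .2;0 0 -.25 0 .2;0 0 -.35 0 .2;0 0 -.35 0 .2;0 0 -.35 0 .2;0 0 -.25 0 .2;0 0 -.15 0 .2;0 0 0 0 .2' 45;python3 - <<'E'
from h import *;from plant import *
s=get_state();print(shift(s,[.5582,-.0015,.27]),s['gripper_width'],s['joints'].round(1))
E
```

```text
time_s: 16.3
tcp_pos: [0.558, -0.345, 0.0235]
eef_rot: [180.0, -0.0, -23.7]
contact_force: [0.1, 0.6, -0.5]
gripper_width: 0.0318
gripper_force: 45.0
time_s: 17.3
tcp_pos: [0.5584, -0.3451, 0.2962]
eef_rot: [-180.0, -0.2, -23.7]
contact_force: [-0.2, 1.1, -3.6]
gripper_width: 0.0319
gripper_force: 45.0
[-0.92421329 -2.09647014  0.17174217] 0.031930240168571565 [-14.7  16.8   4.2   0.  -77.2  81. ]
```

```bash
python3 -m inch '-.07 -.16 0 0 .2;-.12 -.28 0 0 .2;-.13 -.29 0 0 .2;-.13 -.29 0 0 .2;-.13 -.29 0 0 .2;-.13 -.29 0 0 .2;-.12 -.28 0 0 .2;-.094 -.216 0 0 .2'; python3 -m inch '0 0 0 -.025 .2;0 0 0 -.026 .2;0 0 0 -.025 .2;0 0 0 0 .2;0 0 0 0 .2;0 0 0 0 .2;0 0 0 0 .2;0 0 0 0 .2';python3 - <<'E'
from h import *;from plant import *
s=get_state();print(shift(s,[.5582,-.0015,.2145]),s['tcp_pos'])
c=capture('wrist');np.savez('pics/w4.npz',**c);p=proj(c,s['tcp_pos']);print(p)
f=lambda c,p,w,k:cv2.resize(c['color'][max(0,int(p[1])-w):int(p[1])+w,int(p[0])-w:int(p[0])+w],None,fx=k,fy=k,interpolation=2)
print(int(p[0])-50,int(p[1])-50)
cv2.imwrite('pics/crop4.png',f(c,p,50,5))
E
```

```text
time_s: 18.3
tcp_pos: [0.5565, 0.0004, 0.292]
eef_rot: [179.9, 0.1, -23.7]
contact_force: [1.2, 0.1, -3.3]
gripper_width: 0.032
gripper_force: 45.0
time_s: 19.3
tcp_pos: [0.5576, -0.0014, 0.2934]
eef_rot: [-180.0, 0.0, 3.6]
contact_force: [0.3, 0.2, -1.9]
gripper_width: 0.032
gripper_force: 45.0
[0.0036424  0.00106282 0.5262663 ] [ 0.55764638 -0.00137888  0.29343996]
[321.55952753 253.16780306]
271 203
```

View pics/crop4.png

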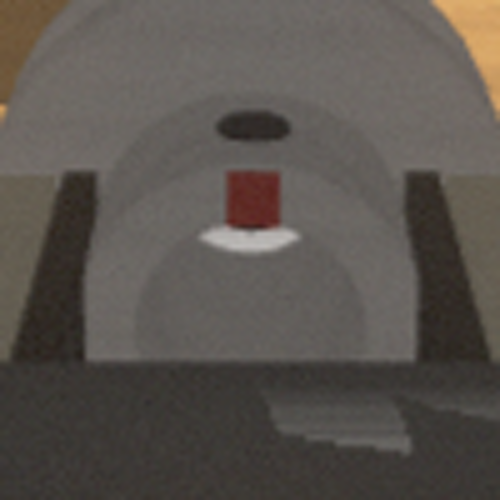

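Run:
```python
from h import *;from plant import *
s=get_state();c=dict(np.load('pics/w4.npz'));T=Ro.from_euler('xyz',s['eef_rot'],degrees=True).as_matrix()
for x in(9,10.9,12,16,17,18):
    p=proj(c,s['tcp_pos']+T@np.array([x,0,-16.5])/1e3);print(x,(p-[271,203]+.4)*5)
```

```text
9 [254.60292802 243.39924291]
10.9 [254.59335752 225.24706792]
12 [254.58778614 214.67994199]
16 [254.56733518 175.89101028]
17 [254.562175  166.1037948]
18 [254.55699563 156.28018476]
```

```bash
python3 -m inch '.004 .001 .1 0 .2;0 0 .15 0 .2;0 0 .15 0 .2;0 0 .1 0 .2;0 0 .03 0 .2;0 0 0 0 .2;0 0 0 0 .2;0 0 0 0 .2';python3 - <<'E'
from h import *;from plant import *
s=get_state();print(shift(s,[.5582,-.0015,.2085]),s['contact_force'])
E
```

```text
time_s: 20.35
tcp_pos: [0.5586, -0.0014, 0.2146]
eef_rot: [-180.0, -0.1, 3.6]
contact_force: [0.3, -0.5, -2.6]
gripper_width: 0.0323
gripper_force: 45.0
[-0.0027164   0.00066006  0.04093891] [ 0.32801382 -0.48590608 -2.59071859]
```

Next I'll ease down about 9 mm, so the bottom goes roughly 3 mm past the shaft top if the bore is in line.

```bash
python3 -m inch '-.002 0 .01 0 .2;0 0 .01 0 .2;0 0 .01 0 .2;0 0 .01 0 .2;0 0 .01 0 .2;0 0 .01 0 .2;0 0 0 0 .2;0 0 0 0 .2'
```

```text
time_s: 21.35
tcp_pos: [0.558, -0.0015, 0.205]
eef_rot: [180.0, -0.0, 3.6]
contact_force: [0.0, 0.0, -2.7]
gripper_width: 0.0321
gripper_force: 45.0
```

```bash
python3 -m inch '0 0 .02 0 .2;0 0 .02 0 .2;0 0 .02 0 .2;0 0 .02 0 .2;0 0 .02 0 .2;0 0 .02 0 .2;0 0 0 0 .2;0 0 0 0 .2'; python3 -m inch '0 0 .01 0 .2;0 0 .01 0 .2;0 0 .01 0 .2;0 0 .01 0 .2;0 0 .01 0 .2;0 0 .01 0 .2;0 0 0 0 .2;0 0 0 0 .2'
```

```text
time_s: 22.35
tcp_pos: [0.5581, -0.0015, 0.187]
eef_rot: [180.0, -0.0, 3.6]
contact_force: [-0.4, -0.3, -4.2]
gripper_width: 0.0322
gripper_force: 45.0
time_s: 23.35
tcp_pos: [0.558, -0.0015, 0.178]
eef_rot: [180.0, -0.0, 3.6]
contact_force: [0.2, -0.9, -2.9]
gripper_width: 0.0322
gripper_force: 45.0
```

```bash
python3 -m inch '0 0 .005 0 .2;0 0 .005 0 .2;0 0 .005 0 .2;0 0 .005 0 .2;0 0 0 0 .2;0 0 0 0 .2;0 0 0 0 .2;0 0 0 0 .2'
```

```text
time_s: 24.35
tcp_pos: [0.558, -0.0015, 0.175]
eef_rot: [-180.0, -0.0, 3.6]
contact_force: [0.3, 1.0, -3.4]
gripper_width: 0.032
gripper_force: 45.0
```

Past the screw stop with no added force, so the screw is over the flat. On down towards the seat.

```bash
python3 -m inch '0 0 .015 0 .2;0 0 .015 0 .2;0 0 .015 0 .2;0 0 .015 0 .2;0 0 .01 0 .2;0 0 .01 0 .2;0 0 0 0 .2;0 0 0 0 .2'; python3 -m inch '0 0 .005 0 .2;0 0 .005 0 .2;0 0 .005 0 .2;0 0 .005 0 .2;0 0 0 0 .2;0 0 0 0 .2;0 0 0 0 .2;0 0 0 0 .2'
```

```text
time_s: 25.35
tcp_pos: [0.558, -0.0014, 0.163]
eef_rot: [-180.0, -0.0, 3.6]
contact_force: [-0.4, -0.6, -3.7]
gripper_width: 0.0324
gripper_force: 45.0
time_s: 26.35
tcp_pos: [0.558, -0.0015, 0.16]
eef_rot: [-180.0, -0.0, 3.6]
contact_force: [-0.3, 0.3, -3.1]
gripper_width: 0.0323
gripper_force: 45.0
```

```bash
python3 -m inch '0 0 .003 0 .2;0 0 .003 0 .2;0 0 .003 0 .2;0 0 .002 0 .2;0 0 0 0 .2;0 0 0 0 .2;0 0 0 0 .2;0 0 0 0 .2' 60
```

```text
time_s: 27.35
tcp_pos: [0.558, -0.0015, 0.1585]
eef_rot: [180.0, -0.0, 3.6]
contact_force: [-1.2, -0.2, -0.4]
gripper_width: 0.0318
gripper_force: 60.0
```

Contact is starting at z = 0.1585, as expected for home. Next I'll press.

```bash
python3 -m inch '0 0 .003 0 .2;0 0 .003 0 .2;0 0 0 0 .2;0 0 0 0 .2;0 0 0 0 .2;0 0 0 0 .2;0 0 0 0 .2;0 0 0 0 .2'
```

```text
time_s: 28.35
tcp_pos: [0.5581, -0.0015, 0.1584]
eef_rot: [180.0, -0.0, 3.6]
contact_force: [-4.0, 0.9, 8.6]
gripper_width: 0.0317
gripper_force: 60.0
```

```bash
python3 -m inch '0 0 .004 0 .2;0 0 .004 0 .2;0 0 0 0 .2;0 0 0 0 .2;0 0 0 0 .2;0 0 0 0 .2;0 0 0 0 .2;0 0 0 0 .2'
python3 - <<'E'
from h import *;from plant import *
s=get_state();print(s['contact_force'],s['moment'])
c=capture('wrist');t=capture('scene');p=proj(c,s['tcp_pos']);q=proj(t,s['tcp_pos'])
f=lambda c,p,w:cv2.resize(c['color'][max(0,int(p[1])-w):int(p[1])+w,int(p[0])-w:int(p[0])+w],(400,400),interpolation=2)
cv2.imwrite('pics/fin.png',np.hstack([f(c,p,60),f(t,q,40)]))
E
```

```text
time_s: 29.35
tcp_pos: [0.5582, -0.0015, 0.1583]
eef_rot: [180.0, -0.1, 3.7]
contact_force: [-7.9, 2.1, 15.8]
gripper_width: 0.0317
gripper_force: 60.0
[-7.86756744  2.05732476 15.80836689] [ 0.62999478  3.08262283 -0.01625579]
```

View pics/fin.png

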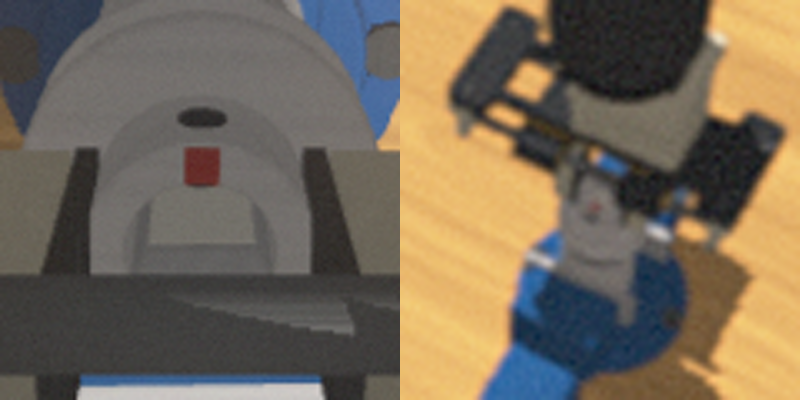

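The wrist crop shows the flat square on, under the red mark and screw hole and facing the handle, with the pulley down on the shoulder. I'll press a little more and ease the sideways force.

```bash
python3 -m inch '-.003 0 .003 0 .2;0 0 .003 0 .2;0 0 0 0 .2;0 0 0 0 .2;0 0 0 0 .2;0 0 0 0 .2;0 0 0 0 .2;0 0 0 0 .2'
```

```text
time_s: 30.45
tcp_pos: [0.5583, -0.0015, 0.1582]
eef_rot: [180.0, -0.2, 3.7]
contact_force: [-8.5, 2.3, 20.9]
gripper_width: 0.0319
gripper_force: 60.0
```

```bash
python3 -c "
from plant import *
print(close_job())"
```

```text
the job is handed in; nothing more can be done
None
```

The pulley is fully home on the spindle's shoulder, with the set-screw over the flat and both facing the vice handle; the arm is still gripping it at 60 N and pressing down with about 21 N, and I handed the job in at about 30 s.

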